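Pin the carriage of a microscope stand through its sloping cover

TASK

Take the red-headed steel lock pin out of its aluminium rack and, through the slot in the sloping grey cover of the microscope stand, feel with its tip for the bore hidden behind the cover. Push the pin fully home until its collar sits on the cover, so that it drives the old plug out of the far side into the white tray below, and let go of it. Then throw the red clamp lever over, away from the robot, as far as it goes, and leave the other things on the bench where they are.

Things in the scene. Friction and masses are not known exactly. Their poses are not given: they have to be found in the camera images.
- pin_grip (a point): Centre of the lock pin's red square head (26 x 26 x 46 mm, sides square to this point's x and y); z runs from tip to head. Below the head a collar 34 mm across, 6 mm thick, then a round steel shank 14 mm thick, 92 mm long, its tip bevelled over 4 mm to a flat 8 mm across. 144 mm overall, about 0.2 kg. Loose, upright in the rack at the start, head up.
- pin_tip (a point): The end of the pin's shank, 121 mm from the head's centre along the pin's -z; same axes as pin_grip.
- rack: Fixed aluminium block 70 x 70 x 78 mm; origin under its centre, z up. The pin stands loosely in its round upright hole (17 mm wide, 70 mm deep), collar 22 mm above the block.
- cover: Sloping grey cover plate of the microscope stand, 170 mm up the slope x 236 mm, 6 mm thick, outer face leaning 30 degrees towards the robot; clear above. Origin: centre of its slot on the outer face, 170 mm above the bench; x up the slope, y along the slot (level), z straight out of the face. Slot 92 mm long (y), 20 mm wide (x). With the pin's collar on the cover its tip is 92 mm below the face.
- stand: Fixed black stand that carries cover, lever and tray; origin on the bench straight below the slot's centre, z up, y as the cover's. Behind the cover, its flat top 18 mm below the cover's outer face, lies the fixed carriage, 45 mm thick. Its one bore (17 mm wide) runs along the cover's z on the slot's middle line, anywhere within 28 mm either side of the slot's centre.
- catch_tray: White open tray 190 x 200 x 35 mm, fixed under the carriage; origin under its centre; not handled. It catches the old plug (black, 15 mm thick, 60 mm long), which starts with its top 12 mm down the bore (30 mm below the cover's outer face), held by a spring ball: it moves at some 4 to 10 N and drops out after about 30 mm. The ball then rubs on the pin as it goes home.
- clamp (a joint): The clamp lever's angle: 0 leaning 0.5 rad towards the stand's front (cover's downhill side, where the robot is), 1.0 rad fully over the other way (uphill side). Stays where it is left, turns at well under 2 N.
- clamp_tip (a point): Centre of the red ball, 26 mm across, ending the clamp lever (steel rod 10 mm thick) beside the stand on its +y side. It swings 90 mm about a level axis parallel to the cover's y, 34 mm above the bench; fully over, from 0, the ball ends 86 mm farther along the stand's x at the same height (113 mm).
- sample_jar: Bystander: amber glass jar, 66 mm across, 85 mm high, origin under its centre.
- specimen_dish: Bystander: clear dish 90 mm across, 47 mm high, with a brown seed on a black disc, origin under its centre.
- eyepiece: Bystander: black eyepiece, 48 mm across, 68 mm high, origin under its centre.
- objective: Bystander: steel objective lens, 42 mm across, 52 mm high, origin under its centre.
- screwdriver: Bystander: screwdriver 180 mm long lying along its x.
- beaker: Bystander: glass beaker, 70 mm across, 90 mm high, origin under its centre.
- slide_case: Bystander: blue slide case 85 x 60 x 28 mm, origin under its centre.
Things that resemble listed ones, but are neither listed nor needed, are in the scene too. Leave any green or turquoise look-alike of the part that bears pin_grip alone.

How it is judged (in metres and radians):
On the way, in this order (a step that is already met when the one before it is completed fails the run):
1. the pin's tip is in the hidden bore (more than 6 mm down it) (x of pin_tip in the frame of cover between -0.02 and 0.02 m and y of pin_tip in the frame of cover between -0.05 and 0.05 m and z of pin_tip in the frame of cover below -0.024 m), for 0.1 s.
2. the pin is fully home (tip at least 88 mm below the cover's face) and the plug lies in the tray (x of pin_tip in the frame of cover between -0.02 and 0.02 m and y of pin_tip in the frame of cover between -0.05 and 0.05 m and z of pin_tip in the frame of cover below -0.088 m and angle between the z axis of pin_tip and the z axis of cover, either way round below 0.1 rad and contact force between catch_tray and anything else above 0.15 N), for 0.2 s.
3. the clamp lever is thrown over (past 0.85 rad) (value of joint clamp above 0.85 rad), for 0.2 s.
At the end, for the whole second after the job is handed in: The pin stays fully home in the bore: its tip at least 88 mm below the cover's outer face (92 mm is collar on cover), square to the cover within 0.1 rad; the plug has dropped into the tray; the clamp lever stands past 0.85 rad (all of step 2 and value of joint clamp above 0.85 rad); the robot touches nothing.
It fails at once if a bystander is moved more than 40 mm (distance of any of sample_jar, specimen_dish, eyepiece, objective, screwdriver, beaker, slide_case from where it was at the start of the episode above 0.04 m).
It also fails if it takes over 53 s, if anything falls off the work surface, if the arm or the gripper's body presses on something with over 40 N, if the wrist force passes 120 N, or if a joint passes its speed limit or range.

ROBOT

A 6-joint arm with a two-finger parallel gripper is mounted at the origin on the work surface. World frame = base frame: x ahead of the robot, y to its left, z up, the work surface at z = 0. Lengths are in mm, angles in degrees, forces in N, time in s.
With the tool pointing down it reaches from about 350 to 850 mm from the base axis. Payload 8.1 kg.
Tool frame: the origin (TCP) lies at the very end of the fingers, on their centre line; the grasp point (between the pads) lies r.tcp_to_grasp behind it (r.tcp_to_grasp is the distance from the TCP to the grasp point, in mm); z points along the fingers, y is the line along which they close (so a half turn about z gives the same grasp; the last joint's range is limited). The gripper opens to 85 mm and grips with 20 to 120 N. Pads are 22 mm wide; open, the fingers measure 114 mm over their backs; the gripper's body (76 mm by 85 mm) begins 54 mm behind the grasp point. The pads swing forward as they close: fully open they stand 13 mm farther back than shut.
Start: joints at [58.132, 7.471, 85.268, -0, 87.261, -4.893], TCP at [272.14, 534.738, 231.292] pointing down, gripper open.
Joint ranges: [-169.43, 169.43], [-51.17, 129.36], [1.28, 143.12], [-76.62, 256.62], [0, 156.53], [-152.29, 152.29]. Speed limits (degrees/s): [136.94, 136.94, 159.86, 180, 180, 180].

INTERFACE

Orientations are given as [roll, pitch, yaw] about the fixed x, y, z axes, in that order (R = Rz(yaw) Ry(pitch) Rx(roll)).
In Python, from bench import r gives the robot as it stands.
- The arm moves only by the shell command python3 -m handwheel 'ROWS' [OPENING] [FORCE]. ROWS is JSON, a list of rows, each a list of 4 numbers: the shift along the tool's x, y, z in m, then the turn about the tool's z in degrees. A call has 1 to 10 rows; each row shifts and turns the commanded pose from where the row before left it, along the tool's axes as they then stand; what a row does not reach is not made up. A row lasts 1/10 s, in which the tool goes at most 50 mm and 8.59 degrees, less where a joint would pass 70% of its speed; a pose out of reach is approached as far as the arm can. A call is refused whole if a number of a shift passes 0.05 or a number of a turn 8.59, either way. A call with a gripper value outside its range is refused whole. OPENING is the finger opening in m, from 0 to 0.0854, set as the call begins (- or left out, the last holds). The fingers move at their own pace and stop on an object; FORCE is the grip in N (left out, the last holds). Time passes only in rows, so rows that do not move let the fingers close. It gives the time, the measured TCP pose, the force, the opening and the grip force at its end, in the units of the state.
- r.sense(): the state, without advancing time (a new reading comes with each control period).
- r.snapshot(name): name is "side" or "top"; returns the picture (400x640x3 uint8, red, green, blue); there is no depth.
- r.camera_params(name): a dict with "fx", "fy", "cx", "cy" (pixels), "R" (3x3) and "t" (3): a world point X has camera coordinates R X + t. Camera axes: x right, y down, z forward; pixel columns grow to the right and rows downward; lengths in mm; the calibration is good to about 2 mm. A picture is of the moment at which its call begins. camera_params takes no time and is no camera call.
- r.hand_in(): hands the job in; it is judged then, once.
The state is a dict: "time": time; "joint_pos": joint angles; "qd": joint speeds; "joint_efforts": joint torques, N m; "tool_pos": TCP position; "tcp_rot": TCP orientation; "ft_force": force on the tool from outside, world axes, zero at the start; "wrist_torque": the same for the moment, N m; "finger_gap": finger opening in mm; "grip_force": force on a finger pad.
Only numpy, scipy, OpenCV 4.12 (cv2) and the standard library are available. Lean on these libraries where they do the work, as an engineer would, in place of code of your own. Each camera call takes 0.05 s, during which the arm holds its last target. There are 200 camera calls.

## Working session

There is one attempt and no reset: what is moved stays moved. The work goes in short steps, Python scripts to look and compute and a shell command to move; the robot and the scene stay as the last step left them, time stands still between calls to the robot, and variables do not carry over. Pictures are saved under pics/ and viewed, at most 10 in all, crops included, and the job is handed in when it is done.

```bash
mkdir -p pics; ls
python3 - <<'E'
from bench import r
import cv2
for n in("side","top"):
    cv2.imwrite(f"pics/{n}0.png",r.snapshot(n)[:,:,::-1]); p=r.camera_params(n); print(n,p)
print(r.sense(), r.tcp_to_grasp)
E
```

```text
pics
side {'fx': 395.62910014244255, 'fy': 395.62910014244255, 'cx': 319.86590037656566, 'cy': 197.27864564306157, 'R': array([[ 0.95189869, -0.30591545,  0.01745362],
       [-0.22812545, -0.74556938, -0.62616698],
       [ 0.20456704,  0.59206591, -0.77949361]]), 't': array([-517.8776323 ,  163.05587156, 1104.17039911])}
top {'fx': 390.13550906058146, 'fy': 390.13550906058146, 'cx': 324.2778864602649, 'cy': 200.82882449990936, 'R': array([[ 0.01710395, -0.99984695, -0.00367777],
       [-0.99319863, -0.0165663 , -0.11524777],
       [ 0.1151692 ,  0.00562395, -0.99332997]]), 't': array([ -60.88200374,  505.74489313, 1177.56123501])}
{'time': 0.1, 'joint_pos': array([ 5.81310991e+01,  7.51076282e+00,  8.53237965e+01, -2.62037334e-04,
        8.72608308e+01, -4.89099929e+00]), 'qd': array([-0.03943199, -0.1816623 , -0.10833341, -0.08717503, -0.00630261,
        0.01866112]), 'joint_efforts': array([ 8.20074274e-04, -5.70951211e+01, -5.01942515e+01, -2.31012591e-04,
        8.08062789e-03,  4.73608395e-05]), 'tool_pos': array([271.88837703, 534.30656688, 230.34226021]), 'tcp_rot': array([-1.79904935e+02, -7.87223100e-03,  1.53022105e+02]), 'ft_force': array([-0.54324416, -0.0168559 , -1.07700518]), 'wrist_torque': array([-0.00919478, -0.03840082,  0.02676391]), 'grip_force': 0.0, 'finger_gap': 85.35100879686192} 18.700000000000003
```

View pics/side0.png

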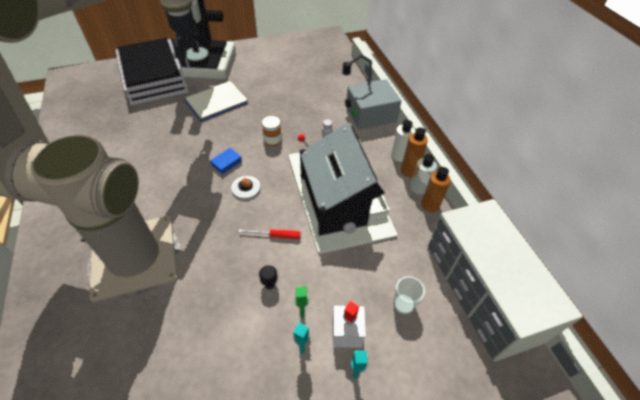

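View pics/top0.png

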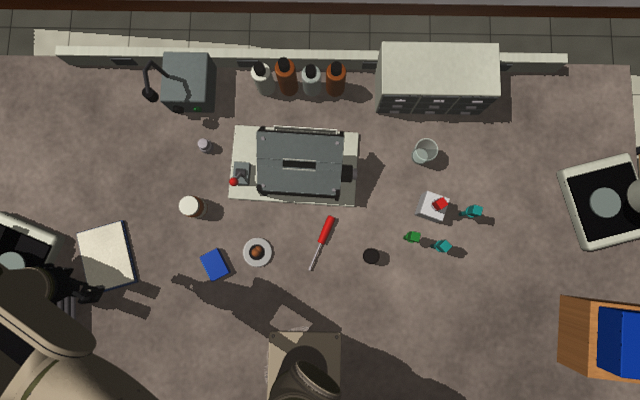

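The red-headed pin is in the block at top (440,204) and side (352,311). Its look-alikes are green at top (413,237) and turquoise at top (472,211) and (443,246), so the red head in the aluminium block fits the description. The slot is at top (298,163) and side (336,163), and the lever ball is at top (234,182) and side (301,137). Next I'll measure these and make a confirming crop.

```bash
cat > h.py <<'E'
import numpy as np, cv2
from bench import r
def ray(n,u,v):
    p=r.camera_params(n); d=p["R"].T@np.array([(u-p["cx"])/p["fx"],(v-p["cy"])/p["fy"],1]); return -p["R"].T@p["t"],d/np.linalg.norm(d)
def onz(n,u,v,z):
    c,d=ray(n,u,v); return c+d*(z-c[2])/d[2]
def tri(a,b):
    (c1,d1),(c2,d2)=ray("side",*a),ray("top",*b)
    s=np.linalg.lstsq(np.c_[d1,-d2],c2-c1,rcond=None)[0]
    p,q=c1+s[0]*d1,c2+s[1]*d2
    return (p+q)/2,np.linalg.norm(p-q)
def proj(n,X):
    p=r.camera_params(n); x=p["R"]@np.asarray(X,float)+p["t"]; return p["fx"]*x[0]/x[2]+p["cx"],p["fy"]*x[1]/x[2]+p["cy"]
def red(im):
    h=cv2.cvtColor(im,cv2.COLOR_RGB2HSV); return (((h[...,0]<7)|(h[...,0]>173))&(h[...,1]>170)&(h[...,2]>90)).astype(np.uint8)
def blobs(m,mn=8):
    n,l,s,c=cv2.connectedComponentsWithStats(m); return [(c[i].round(1),s[i].tolist()) for i in range(1,n) if s[i,4]>=mn]
E
python3 - <<'E'
from h import *
np.set_printoptions(precision=1,suppress=True)
S=cv2.imread("pics/side0.png")[:,:,::-1].copy();T=cv2.imread("pics/top0.png")[:,:,::-1].copy()
for im in(S,T): print(blobs(red(im)))
# slot
m=(T.max(2)<45).astype(np.uint8); m[:140]=0;m[185:]=0;m[:,:265]=0;m[:,335:]=0
for c in cv2.findContours(m,0,2)[0]:
    if cv2.contourArea(c)>15:
        q=cv2.minAreaRect(c);print("slot top",q,[onz("top",*b,170)[:2] for b in cv2.boxPoints(q)],onz("top",*q[0],170))
m=(S.max(2)<45).astype(np.uint8); m[:150]=0;m[182:]=0;m[:,:322]=0;m[:,352:]=0
for b in blobs(m): print("slot side",b)
a=cv2.resize(T[120:260,220:500],(800,400),interpolation=cv2.INTER_CUBIC);b=cv2.resize(S[280:390,280:400],(218,200),interpolation=cv2.INTER_CUBIC);d=cv2.resize(S[110:250,270:410],(200,200),interpolation=cv2.INTER_CUBIC)
o=np.zeros((600,800,3),np.uint8);o[:400]=a;o[400:,:218]=b;o[400:,300:500]=d
cv2.imwrite("pics/crop0.png",o[:,:,::-1])
E
```

```text
[(array([301. , 137.5]), [299, 135, 5, 6, 26]), (array([284.6, 233.6]), [270, 230, 30, 9, 207]), (array([350.8, 311. ]), [345, 302, 13, 19, 166])]
[(array([232.6, 181.1]), [229, 178, 8, 8, 45]), (array([439.9, 203.5]), [433, 198, 15, 12, 108]), (array([325.6, 229.3]), [318, 216, 16, 28, 198])]
slot top ((298.9066162109375, 163.99417114257812), (32.12481689453125, 5.863558769226074), 3.5763344764709473) [array([585.4,  63.3]), array([601.9,  62.7]), array([597.7, -26. ]), array([581.2, -25.3])] [591.5  18.6 170. ]
slot side (array([334.6, 165.2]), [330, 156, 10, 20, 73])
```

View pics/crop0.png

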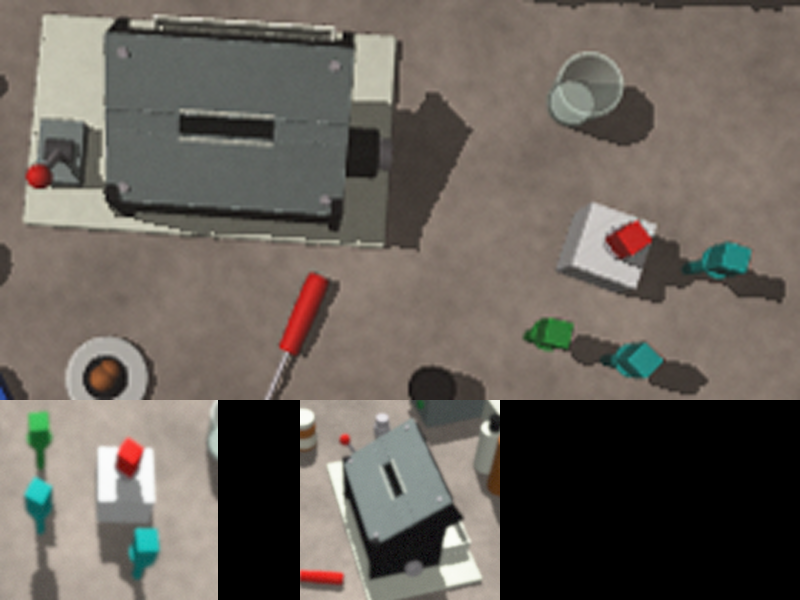

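Crop confirms it: the red head stands in the aluminium block at crop (630,240), with only green and turquoise pins outside it. The slot is at crop (227,127) and the lever ball at (38,176), beside the stand's +y side.

Run:
```python
from h import *
np.set_printoptions(precision=1,suppress=True)
S=cv2.imread("pics/side0.png")[:,:,::-1].copy();T=cv2.imread("pics/top0.png")[:,:,::-1].copy()
print("head",tri((350.8,311),(439.9,203.5)),"ball",tri((301,137.5),(232.6,181.1)),"slot",tri((334.6,165.2),(298.9,164)))
print("head on129",onz("top",439.9,203.5,131),onz("side",350.8,311,129))
# top-face of head: brightest red, upsampled
for n,im,(u0,v0,u1,v1) in(("top",T,(428,192,454,216)),("side",S,(338,296,364,326))):
    c=im[v0:v1,u0:u1]; print(n,"R channel"); 
    if n=="top": print((c[...,0]*red(c)))
# rack top face white in top view; cover grey
g=((T.min(2)>150)).astype(np.uint8); g[:185]=0;g[230:]=0;g[:,:410]=0;g[:,455:]=0
c=max(cv2.findContours(g|(red(T)*(g*0+1)*(np.indices(g.shape)[1]>420)).astype(np.uint8),0,2)[0],key=cv2.contourArea);q=cv2.minAreaRect(c);print("rack",q,[onz("top",*b,78)[:2] for b in cv2.boxPoints(q)])
h=cv2.cvtColor(T,cv2.COLOR_RGB2HSV); print("cover px",T[150,280],T[150,258],T[180,300],T[170,250])
m=(np.abs(T.astype(int)-T[150,280]).max(2)<22).astype(np.uint8);m[:120]=0;m[205:]=0;m[:,:250]=0;m[:,350:]=0
c=max(cv2.findContours(m,0,2)[0],key=cv2.contourArea);q=cv2.minAreaRect(c);print("cover",q,cv2.boxPoints(q))
for b in cv2.boxPoints(q): print(onz("top",*b,212 if b[1]<160 else 128))
for nme,u,v in(("turq1",474,210),("turq2",444,245),("green",412,236)): print(nme,onz("top",u,v,129))
```

```text
head (array([ 492.3, -379.8,  130. ]), np.float64(1.0518677786359818)) ball (array([549.4, 214.9, 108.6]), np.float64(2.69545313617264)) slot (array([591.4,  19.1, 165.9]), np.float64(1.903381399315003))
head on129 [ 492.7 -379.6  131. ] [ 492.  -379.3  129. ]
top R channel
[[  0   0   0   0   0   0   0   0   0   0   0   0   0   0   0   0   0   0
    0   0   0   0   0   0   0   0]
 [  0   0   0   0   0   0   0   0   0   0   0   0   0   0   0   0   0   0
    0   0   0   0   0   0   0   0]
 [  0   0   0   0   0   0   0   0   0   0   0   0   0   0   0   0   0   0
    0   0   0   0   0   0   0   0]
 [  0   0   0   0   0   0   0   0   0   0   0   0   0   0   0   0   0   0
    0   0   0   0   0   0   0   0]
 [  0   0   0   0   0   0   0   0   0   0   0   0   0   0   0   0   0   0
    0   0   0   0   0   0   0   0]
 [  0   0   0   0   0   0   0   0   0   0   0   0   0   0   0   0   0   0
    0   0   0   0   0   0   0   0]
 [  0   0   0   0   0   0   0   0   0   0   0   0   0 176 193 184   0   0
    0   0   0   0   0   0   0   0]
 [  0   0   0   0   0   0   0   0   0   0   0 178 178 187 186 
[... 1714 characters left out ...]
0   0   0   0   0   0   0   0   0   0   0
    0   0   0   0   0   0   0   0]]
side R channel
rack ((434.5927734375, 205.1402587890625), (23.81261444091797, 23.139942169189453), 19.653823852539062) [array([ 472.4, -334.4]), array([ 537.8, -358.3]), array([ 514.9, -424.4]), array([ 449.8, -400.2])]
cover px [ 96 103  98] [ 98 102 100] [ 99 102 100] [61 60 56]
cover ((300.885498046875, 169.02487182617188), (100.53291320800781, 70.5629653930664), 3.6913859844207764) [[248.5 201. ]
 [253.  130.6]
 [353.3 137.1]
 [348.8 207.5]]
[491.2 162.4 128. ]
[671.7 140.8 212. ]
[ 658.3 -128.   212. ]
[ 477.5 -122.6  128. ]
turq1 [ 476.1 -476.   129. ]
turq2 [ 376.4 -389.6  129. ]
green [ 400.  -300.5  129. ]
```

```bash
P="python3 -m handwheel"
$P '[[-0.0306,-0.0357,0,0],[-0.0306,-0.0357,0,0],[-0.0306,-0.0357,0,0],[-0.0306,-0.0357,0,0],[-0.0306,-0.0357,0,0],[-0.0306,-0.0357,0,0],[-0.0306,-0.0357,0,0],[-0.0306,-0.0357,0,0],[-0.0306,-0.0357,0,0],[-0.0306,-0.0357,0,0]]' 0.07 20
$P '[[-0.0306,-0.0357,0,0],[-0.0306,-0.0357,0,0],[-0.0306,-0.0357,0,0],[-0.0306,-0.0357,0,0],[-0.0306,-0.0357,0,0],[-0.0306,-0.0357,0,0],[-0.0306,-0.0357,0,0],[-0.0306,-0.0357,0,0],[-0.0306,-0.0357,0,0],[-0.0306,-0.0357,0,0]]'
$P '[[0,0,0,7.75],[0,0,0,7.75],[0,0,0,7.75],[0,0,0,7.75],[0,0,0,0]]'
```

```text
time: 1.1
tool_pos: [382.7, 76.0, 231.1]
tcp_rot: [180.0, 0.0, 153.0]
ft_force: [0.5, 0.0, 0.6]
finger_gap: 69.8
grip_force: 0.0
time: 2.1
tool_pos: [493.6, -381.0, 230.6]
tcp_rot: [180.0, -0.0, 153.0]
ft_force: [0.2, -0.3, 0.5]
finger_gap: 70.0
grip_force: 0.0
time: 2.6
tool_pos: [493.4, -379.1, 230.6]
tcp_rot: [-180.0, -0.1, 121.9]
ft_force: [0.7, 0.2, 0.3]
finger_gap: 70.3
grip_force: 0.0
```

```bash
P="python3 -m handwheel"
$P '[[0,0,0.035,0],[0,0,0.035,0],[0,0,0.03,0],[0,0,0.015,0],[0,0,0,0]]'
$P '[[0,0,0,0],[0,0,0,0],[0,0,0,0],[0,0,0,0],[0,0,0,0],[0,0,0,0]]' 0.0 25
$P '[[0,0,-0.02,0],[0,0,-0.02,0],[0,0,-0.02,0],[0,0,-0.002,0],[0,0,0,0]]'
```

```text
time: 3.1
tool_pos: [492.1, -377.7, 113.2]
tcp_rot: [-179.9, -0.3, 122.2]
ft_force: [-0.5, 0.2, 0.2]
finger_gap: 69.8
grip_force: 0.0
time: 3.7
tool_pos: [494.5, -380.4, 118.5]
tcp_rot: [180.0, 0.2, 122.0]
ft_force: [-1.7, -1.5, 6.7]
finger_gap: 25.7
grip_force: 26.2
time: 4.2
tool_pos: [493.9, -379.4, 178.6]
tcp_rot: [180.0, 0.1, 122.0]
ft_force: [0.6, -0.2, -2.5]
finger_gap: 25.5
grip_force: 25.4
```

```bash
P="python3 -m handwheel"
$P '[[0,0,0,-7.9],[0,0,0,-7.9],[0,0,0,-7.9],[0,0,0,-7.9],[0,0,0,-7.9],[0,0,0,-7.9],[0,0,0,-7.9],[0,0,0,0]]'
python3 - <<'E'
from h import *
S=r.snapshot("side");T=r.snapshot("top");print(r.sense()["tool_pos"],blobs(red(S)),blobs(red(T)),[proj("side",(494,-380,z)) for z in(78,100,152)])
o=np.zeros((500,800,3),np.uint8);o[:,:400]=cv2.resize(S[260:360,310:390],(400,500),interpolation=2);o[:,400:]=cv2.resize(T[160:260,400:480],(400,500),interpolation=2)
cv2.imwrite("pics/c1.png",o[:,:,::-1])
E
```

```text
time: 5.0
tool_pos: [493.1, -378.5, 176.2]
tcp_rot: [179.9, -0.1, 177.5]
ft_force: [0.7, 0.8, -2.0]
finger_gap: 25.9
grip_force: 25.4
[ 493.28348015 -378.72465778  176.91735131] [(array([284.6, 233.6]), [270, 230, 30, 9, 209]), (array([348.5, 300.2]), [347, 292, 5, 18, 56])] [(array([232.6, 181.1]), [229, 178, 8, 8, 45]), (array([325.6, 229.3]), [318, 216, 16, 28, 198])] [(np.float64(349.9733242655466), np.float64(319.84214345915865)), (np.float64(350.7139065142074), np.float64(316.13133508952853)), (np.float64(352.58154263903623), np.float64(306.7732391103572))]
```

View pics/c1.png

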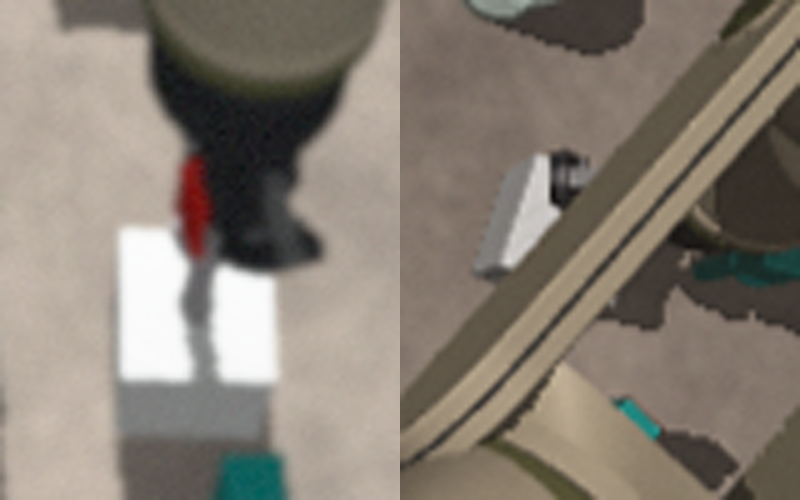

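```bash
P="python3 -m handwheel"
$P '[[0.007,0,0,0],[0.007,0,0.0004,0],[0.007,0,0.0008,0],[0.0069,0,0.0012,0],[0.0068,0,0.0016,0]]' - 20
$P '[[0.0067,0,0.002,0],[0.0065,0,0.0024,0],[0.0064,0,0.0027,0],[0.0062,0,0.0031,0],[0.006,0,0.0034,0],[0,0,0,0]]'
python3 - <<'E'
from h import *
S=r.snapshot("side");t=r.sense()["tool_pos"];print(t,blobs(red(S)))
cv2.imwrite("pics/c2.png",cv2.resize(S[250:370,280:400],(600,600),interpolation=2)[:,:,::-1])
E
```

```text
time: 5.6
tool_pos: [458.7, -377.7, 174.9]
tcp_rot: [-180.0, 0.1, 177.3]
ft_force: [2.9, 1.2, 1.1]
finger_gap: 25.6
grip_force: 25.3
time: 6.2
tool_pos: [426.2, -376.0, 159.9]
tcp_rot: [180.0, -0.1, 177.3]
ft_force: [0.5, 0.2, -1.2]
finger_gap: 26.0
grip_force: 25.4
[ 426.40159448 -375.9739521   160.00108518] []
```

View pics/c2.png

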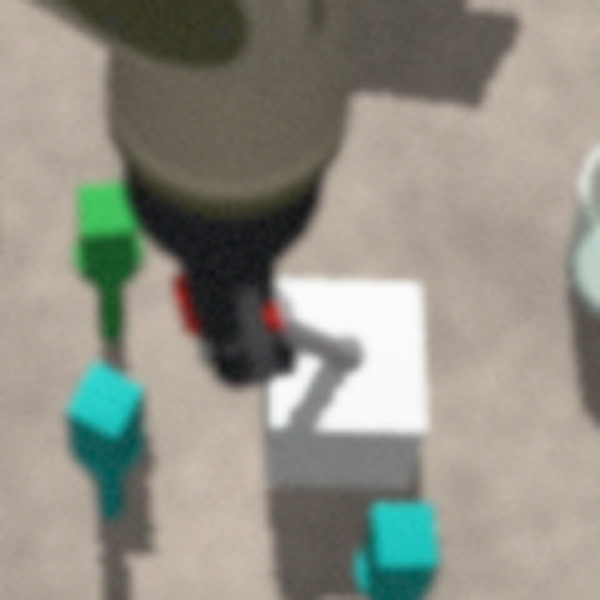

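The pin now leans in the grip with its tip in the rack hole at px (350,321). I'll lift it clear and measure the tilt.

```bash
P="python3 -m handwheel"
$P '[[0.01,0,-0.0175,0],[0.01,0,-0.0175,0],[0,0,-0.03,0],[0,0,-0.03,0],[0,0,0,0],[0,0,0,0]]' - 60
python3 - <<'E'
from h import *
S=r.snapshot("side");s=r.sense();t=s["tool_pos"];print(t,s["tcp_rot"],s["ft_force"])
g=t+[0,0,18.7]
for a in(27,30,33):
    d=np.array([np.sin(np.radians(a)),-.047*np.sin(np.radians(a)),-np.cos(np.radians(a))]); print(a,[np.round(proj("side",g+d*k)) for k in(28,34,80,126)])
cv2.imwrite("pics/c3.png",cv2.resize(S[240:340,290:390],(600,600),interpolation=2)[:,:,::-1]);np.save("c3.npy",S)
E
```

```text
time: 6.85
tool_pos: [407.3, -375.3, 255.7]
tcp_rot: [-180.0, -0.0, 177.3]
ft_force: [-0.3, 0.7, -2.3]
finger_gap: 24.7
grip_force: 63.4
[ 406.85715626 -374.72829687  254.27276075] [ 1.79925173e+02 -9.73277114e-02  1.77332687e+02] [-0.25472212  0.14001861 -2.41779957]
27 [array([320., 295.]), array([321., 296.]), array([331., 302.]), array([339., 308.])]
30 [array([321., 295.]), array([322., 296.]), array([333., 301.]), array([342., 307.])]
33 [array([321., 295.]), array([323., 295.]), array([334., 301.]), array([345., 305.])]
```

View pics/c3.png

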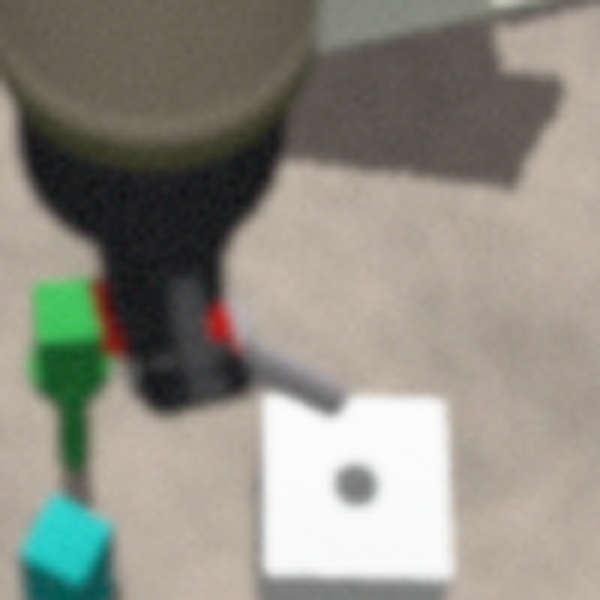

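Run:
```python
from h import *
np.set_printoptions(precision=1,suppress=True)
g=np.array([406.9,-374.7,254.3+18.7]);n=np.array([.047,.999,0])
S=np.load("c3.npy").astype(int)
print(S[296:311,326:352].sum(2)//3)
def pl(u,v):
    c,d=ray("side",u,v);return c+d*((g-c)@n)/(d@n)
for uv in((346.2,307.3),(331.7,300.8),(336,302.6)):
    p=pl(*uv)-g; print(uv,p,np.linalg.norm(p),np.degrees(np.arctan2(p[0],-p[2])))
```

```text
[[ 74  76  99 133 153 153 161 166 170 171 172 169 169 172 169 171 172 174
  173 174 174 178 174 176 175 171]
 [ 69  71  85 111 130 136 145 159 165 169 171 170 174 172 171 172 173 172
  172 174 175 175 173 174 173 172]
 [ 64  59  68  89 104 118 132 146 157 160 166 170 172 174 173 173 172 170
  172 169 173 172 173 175 172 172]
 [ 55  49  48  59  85 104 117 127 138 148 157 164 167 170 170 173 170 169
  169 170 172 170 172 174 174 172]
 [ 51  42  36  42  63  86 102 116 125 131 140 147 157 163 168 169 171 174
  174 170 168 169 170 172 175 175]
 [ 48  38  33  36  51  68  90 103 111 115 123 131 138 150 155 163 166 169
  172 170 169 168 170 171 171 172]
 [ 50  45  34  37  44  63  88 100 104 107 114 117 124 131 138 148 156 162
  166 168 167 165 169 169 170 175]
 [ 59  51  42  33  40  67  94 105 109 106 107 109 114 117 122 132 141 150
  157 162 164 167 168 169 168 173]
 [ 67  53  45  43  59  85 111 125 131 131 122 118 111 106 113 118 124 131
  140 148 155 163 171 174 178 179]
 [ 65  62  65  69  87 111 137 158 175 182 172 153 136 120 112 110 112 118
  126 132 141 161 179 192 198 201]
 [ 87  94 102 116 122 140 157 184 219 231 229 216 189 165 138 123 111 110
  114 119 136 169 208 227 231 231]
 [128 132 141 152 157 162 170 197 232 246 247 244 236 223 197 162 138 119
  113 115 146 192 232 245 247 248]
 [156 160 165 167 170 173 175 198 235 248 251 250 249 245 238 221 194 167
  143 146 176 222 244 250 251 251]
 [170 172 170 168 171 171 173 197 236 249 251 251 251 251 248 245 237 222
  204 205 224 241 248 250 251 251]
 [171 173 171 175 173 171 172 199 235 249 251 251 250 251 250 250 248 245
  241 242 246 249 250 251 251 251]]
(346.2, 307.3) [  72.8   -3.4 -118. ] 138.6582766752821 31.658686949337977
(331.7, 300.8) [ 37.8  -1.8 -64.8] 75.03652440085736 30.250064355457845
(336, 302.6) [ 47.7  -2.2 -79.3] 92.56948554992259 31.036783543763843
```

```bash
P="python3 -m handwheel"
$P '[[0,0.02,-0.034,0],[-0.0091,0.039,0,0],[-0.0091,0.039,0,0],[-0.0091,0.039,0,0],[-0.0091,0.039,0,0],[-0.0091,0.039,0,0],[-0.0091,0.039,0,0],[-0.0091,0.039,0,0],[-0.0091,0.039,0,0],[-0.0091,0.0395,0,0]]'
$P '[[0,0,0,0],[0,0,0,0]]'
python3 - <<'E'
from h import *
S=r.snapshot("side");T=r.snapshot("top");s=r.sense();t=s["tool_pos"];print(t,s["tcp_rot"],s["ft_force"])
print(proj("side",t+[68.4,-3.2,-93]),proj("top",t+[68.4,-3.2,-93]),proj("side",(591.4,18.8,170)))
np.save("c4.npy",S);np.save("c4t.npy",T)
o=np.zeros((480,800,3),np.uint8);o[:,:400]=cv2.resize(S[120:216,280:360],(400,480),interpolation=2);o[:,400:]=cv2.resize(T[120:216,260:340],(400,480),interpolation=2)
cv2.imwrite("pics/c4.png",o[:,:,::-1])
E
```

```text
time: 7.9
tool_pos: [505.6, -6.1, 287.3]
tcp_rot: [180.0, -0.2, 177.3]
ft_force: [0.9, 0.7, -3.2]
finger_gap: 25.2
grip_force: 63.2
time: 8.1
tool_pos: [505.6, -7.0, 287.5]
tcp_rot: [-180.0, -0.2, 177.5]
ft_force: [0.6, -0.5, -1.7]
finger_gap: 25.2
grip_force: 63.2
[505.75390525  -8.56040599 288.31046705] [-1.79977466e+02 -1.41696360e-01  1.77304577e+02] [-0.02882534 -0.69482071 -1.89320505]
(np.float64(333.14714546593393), np.float64(166.94707125369695)) (np.float64(309.40213455846634), np.float64(168.55892496304705)) (np.float64(335.024527642202), np.float64(164.18699869187492))
```

View pics/c4.png

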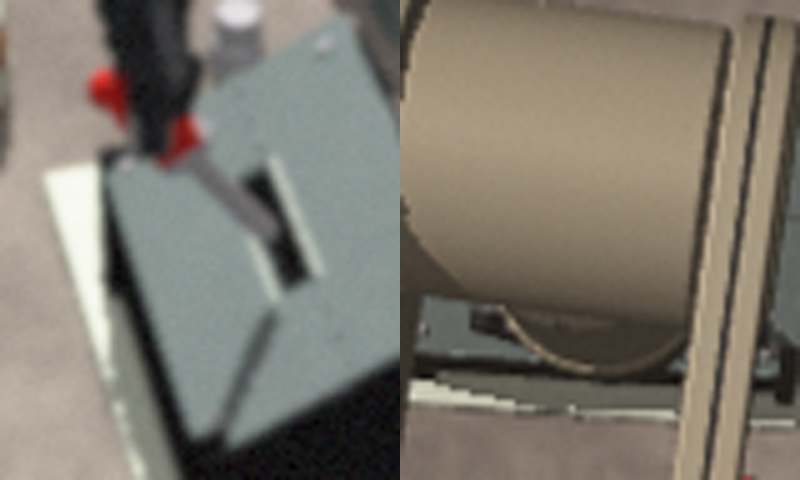

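The tip hangs just above the slot at px (334,167), where I predicted it. The slot spans about px (331,154) to (339,178). Before going in, I'll check the offset across the slot with intensity profiles.

Run:
```python
from h import *
from scipy.ndimage import map_coordinates as mc
c,s=np.cos(np.radians(-2.7)),np.sin(np.radians(-2.7))
zc=np.array([-.5*c,-.5*s,.866]);xc=np.array([.866*c,.866*s,.5]);yc=np.array([-s,c,0]);O=np.array([591.4,18.8,170])
for n in("side","top"):
    im=cv2.imread(f"pics/{n}0.png",0).astype(float)
    print(n,"across x -24..24 step3")
    for y in(-30,-15,0,15,30):
        P=[proj(n,O+xc*x+yc*y)[::-1] for x in range(-24,25,3)];print(y,mc(im,np.array(P).T,order=1).astype(int))
    P=[proj(n,O+yc*y)[::-1] for y in range(-64,65,4)];print("along",mc(im,np.array(P).T,order=1).astype(int))
S=cv2.cvtColor(np.load("c4.npy"),7).astype(float)
g=np.array([505.75,-7.6,288+18.7])
for th in(31.5,):
    a=np.radians(th);d=np.array([np.sin(a)*c,np.sin(a)*s,-np.cos(a)]);q=np.array([np.cos(a)*c,np.cos(a)*s,np.sin(a)])
    for k in(60,75,90,105,115,120,125,130,135,140):
        print(k,mc(S,np.array([proj("side",g+d*k+q*w)[::-1] for w in range(-24,25,3)]).T,order=1).astype(int))
```

```text
side across x -24..24 step3
-30 [149 164 179 168 125  72  38  27  25  43  96 152 177 167 152 146 146]
-15 [150 165 182 171 124  71  40  25  25  45 100 153 174 163 148 146 145]
0 [153 165 178 168 129  76  37  23  21  44 100 156 178 165 149 145 147]
15 [150 161 176 169 127  77  38  27  24  46  97 154 176 166 149 144 145]
30 [153 168 180 168 125  70  31  19  22  44 102 156 175 165 152 145 145]
along [143 143 142 137 114  72  39  27  27  21  23  20  23  26  24  23  21  24
  21  21  24  23  21  23  23  42  70 104 129 141 144 143 143]
top across x -24..24 step3
-30 [ 99  97 110 134 120  68  29  32  32  30  28  57 122 130 100  97  99]
-15 [ 96  95 107 135 121  62  33  32  31  29  26  60 123 128  99  96  97]
0 [ 99  97 119 146 106  55  31  32  33  29  27  57 129 144  94  97  97]
15 [100  99 112 135 121  71  30  32  32  31  29  58 124 131 101  96  97]
30 [100  99 111 143 129  65  32  30  30  30  28  65 132 135 100  97  97]
along [97 96 94 96 97 42 31 31 33 30 31 30 32 31 31 30 33 32 32 32 32 31 29 30
 30 30 31 31 85 96 96 99 99]
60 [149 147 147 145 141 132 116 102 104 112 130 143 145 147 147 145 145]
75 [146 146 147 148 145 137 117 105 105 114 129 141 140 138 135 138 137]
90 [148 149 149 150 148 139 122 105 105 108 103  77  47  33  38  62 115]
105 [148 149 149 150 149 139 120 107 104 107 100  76  41  26  59 125 174]
115 [148 147 146 147 147 142 129 111 105 106 104  80  47  48 110 165 175]
120 [148 147 147 148 150 149 136 116 106 110 104  81  52  77 137 174 169]
125 [147 147 149 150 157 161 149 120 104 107 101  74  58 100 159 178 164]
130 [146 147 148 152 164 173 150 114 100  95  83  61  70 122 168 174 158]
135 [146 147 150 157 173 173 136  96  78  70  54  49  85 142 171 165 153]
140 [146 147 152 164 180 166 120  70  48  40  34  55 109 159 172 159 149]
```

```bash
P="python3 -m handwheel"
$P '[[0.002,0,0.001,0],[-0.006,0,0.0104,0],[-0.0065,0,0.0113,0],[0,0,0,0]]'
$P '[[-0.001,0,0.0017,0],[-0.001,0,0.0017,0],[-0.001,0,0.0017,0],[0,0,0,0]]'
$P '[[-0.001,0,0.0017,0],[-0.001,0,0.0017,0],[-0.001,0,0.0017,0],[0,0,0,0]]'
```

```text
time: 8.6
tool_pos: [516.4, -8.8, 264.0]
tcp_rot: [180.0, -0.2, 177.3]
ft_force: [-0.8, 0.6, -2.5]
finger_gap: 25.4
grip_force: 63.1
time: 9.0
tool_pos: [520.0, -8.5, 261.9]
tcp_rot: [-180.0, 0.0, 177.3]
ft_force: [-0.3, 0.1, -2.9]
finger_gap: 25.1
grip_force: 63.2
time: 9.4
tool_pos: [522.8, -8.6, 256.4]
tcp_rot: [180.0, -0.0, 177.3]
ft_force: [-0.8, 0.0, -2.6]
finger_gap: 25.2
grip_force: 63.2
```

```bash
P="python3 -m handwheel"
$P '[[-0.001,0,0.0017,0],[-0.001,0,0.0017,0],[0,0,0,0]]'
$P '[[-0.001,0,0.0017,0],[-0.0005,0,0.0009,0],[0,0,0,0]]'
$P '[[-0.0005,0,0.0009,0],[-0.0005,0,0.0009,0],[0,0,0,0]]'
$P '[[-0.0005,0,0.0009,0],[-0.0005,0,0.0009,0],[0,0,0,0]]'
```

```text
time: 9.7
tool_pos: [524.8, -8.7, 253.0]
tcp_rot: [180.0, -0.0, 177.3]
ft_force: [-0.9, 0.2, -2.8]
finger_gap: 24.8
grip_force: 63.2
time: 10.0
tool_pos: [526.4, -8.8, 250.6]
tcp_rot: [-180.0, -0.0, 177.3]
ft_force: [0.7, 0.2, -2.3]
finger_gap: 25.3
grip_force: 63.2
time: 10.3
tool_pos: [527.4, -8.9, 248.8]
tcp_rot: [-180.0, -0.0, 177.3]
ft_force: [-0.4, -0.4, -1.7]
finger_gap: 25.2
grip_force: 63.2
time: 10.6
tool_pos: [528.4, -8.9, 247.0]
tcp_rot: [180.0, -0.0, 177.3]
ft_force: [0.2, 0.3, -1.8]
finger_gap: 25.4
grip_force: 63.2
```

```bash
P="python3 -m handwheel"
$P '[[-0.0005,0,0.0009,0],[0,0,0,0]]'
$P '[[-0.0005,0,0.0009,0],[0,0,0,0]]'
$P '[[-0.0005,0,0.0009,0],[0,0,0,0]]'
$P '[[-0.0005,0,0.0009,0],[0,0,0,0]]'
```

```text
time: 10.8
tool_pos: [528.8, -8.9, 246.7]
tcp_rot: [-180.0, 0.0, 177.3]
ft_force: [-3.5, -0.7, 2.1]
finger_gap: 25.1
grip_force: 63.9
time: 11.0
tool_pos: [529.1, -8.9, 246.7]
tcp_rot: [-180.0, -0.0, 177.3]
ft_force: [-8.8, 1.3, 9.2]
finger_gap: 25.1
grip_force: 64.9
time: 11.2
tool_pos: [529.3, -8.9, 246.7]
tcp_rot: [-180.0, -0.0, 177.3]
ft_force: [-12.4, -0.0, 14.8]
finger_gap: 25.1
grip_force: 65.8
time: 11.4
tool_pos: [529.5, -8.9, 246.7]
tcp_rot: [-180.0, -0.0, 177.3]
ft_force: [-18.2, 1.4, 21.5]
finger_gap: 25.2
grip_force: 66.6
```

```bash
P="python3 -m handwheel"
$P '[[0.0012,0,-0.0021,0],[0,0.002,0,0],[0,0.002,0,0]]'
$P '[[0,0.002,0,0],[0,0.002,0,0]]'
$P '[[0,0.002,0,0],[0,0.002,0,0]]'
```

```text
time: 11.7
tool_pos: [529.3, -6.7, 246.8]
tcp_rot: [-179.8, 0.0, 177.2]
ft_force: [-7.3, -7.5, 8.8]
finger_gap: 25.5
grip_force: 64.7
time: 11.9
tool_pos: [529.6, -2.9, 246.9]
tcp_rot: [-179.8, 0.1, 177.2]
ft_force: [-7.6, -6.9, 8.6]
finger_gap: 25.3
grip_force: 64.7
time: 12.1
tool_pos: [529.9, 1.0, 246.9]
tcp_rot: [-179.8, 0.1, 177.2]
ft_force: [-6.3, -8.2, 8.4]
finger_gap: 24.9
grip_force: 64.7
```

Sliding in contact at about 9 N, with y-friction around 7 N. Carry on.

```bash
P="python3 -m handwheel"
$P '[[0,0.002,0,0],[0,0.002,0,0]]'
$P '[[0,0.002,0,0],[0,0.002,0,0]]'
$P '[[0,0.002,0,0],[0,0.002,0,0]]'
```

```text
time: 12.3
tool_pos: [530.1, 5.0, 246.9]
tcp_rot: [-179.8, 0.1, 177.2]
ft_force: [-6.7, -7.5, 8.3]
finger_gap: 24.8
grip_force: 64.6
time: 12.5
tool_pos: [530.3, 9.0, 247.0]
tcp_rot: [-179.8, 0.1, 177.2]
ft_force: [-7.3, -7.1, 8.7]
finger_gap: 25.4
grip_force: 64.7
time: 12.7
tool_pos: [530.5, 13.0, 247.0]
tcp_rot: [-179.8, 0.1, 177.2]
ft_force: [-6.1, -7.4, 8.6]
finger_gap: 25.1
grip_force: 64.7
```

```bash
python3 -c "
from bench import r
s=r.sense();print(s['ft_force'],s['tool_pos'])"
```

```text
[-6.07076345 -7.43190952  8.63329996] [530.52609006  12.9827761  246.97098496]
```

```bash
P="python3 -m handwheel"
$P '[[0,0.002,0,0],[0,0.002,0,0]]'
$P '[[0,0.002,0,0],[0,0.002,0,0]]'
$P '[[0,0.002,0,0],[0,0.002,0,0]]'
```

```text
time: 12.9
tool_pos: [530.7, 17.0, 246.9]
tcp_rot: [-179.8, 0.1, 177.2]
ft_force: [-5.7, -6.7, 8.7]
finger_gap: 25.2
grip_force: 64.6
time: 13.1
tool_pos: [530.9, 21.0, 246.9]
tcp_rot: [-179.8, 0.1, 177.2]
ft_force: [-6.3, -7.4, 7.9]
finger_gap: 24.9
grip_force: 64.7
time: 13.3
tool_pos: [531.1, 25.0, 246.9]
tcp_rot: [-179.8, 0.1, 177.2]
ft_force: [-7.0, -7.3, 8.0]
finger_gap: 25.1
grip_force: 64.7
```

```bash
P="python3 -m handwheel"
$P '[[0,0.002,0,0],[0,0.002,0,0]]'
$P '[[0,0.002,0,0],[0,0.002,0,0]]'
$P '[[0,0.002,0,0],[0,0.002,0,0]]'
```

```text
time: 13.5
tool_pos: [531.3, 29.0, 246.9]
tcp_rot: [-179.8, 0.1, 177.2]
ft_force: [-6.6, -8.2, 8.2]
finger_gap: 25.3
grip_force: 64.7
time: 13.7
tool_pos: [531.5, 33.0, 246.9]
tcp_rot: [-179.8, 0.1, 177.2]
ft_force: [-6.9, -8.0, 9.1]
finger_gap: 25.5
grip_force: 64.6
time: 13.9
tool_pos: [531.6, 37.1, 246.9]
tcp_rot: [-179.8, 0.1, 177.2]
ft_force: [-7.0, -7.5, 8.3]
finger_gap: 25.5
grip_force: 64.7
```

```bash
P="python3 -m handwheel"
$P '[[0,0.002,0,0],[0,0.002,0,0]]'
$P '[[0,0.002,0,0],[0,0.002,0,0]]'
$P '[[0,0.002,0,0],[0,0.002,0,0]]'
```

```text
time: 14.1
tool_pos: [531.9, 41.4, 246.7]
tcp_rot: [-179.8, 0.1, 177.2]
ft_force: [-4.5, -5.6, 5.3]
finger_gap: 25.2
grip_force: 64.3
time: 14.3
tool_pos: [532.0, 47.2, 245.3]
tcp_rot: [180.0, 0.0, 177.3]
ft_force: [1.4, 0.4, -3.3]
finger_gap: 25.2
grip_force: 63.2
time: 14.5
tool_pos: [531.8, 50.6, 245.2]
tcp_rot: [-179.9, -0.0, 177.3]
ft_force: [-1.3, -5.2, -2.0]
finger_gap: 25.0
grip_force: 63.2
```

```bash
P="python3 -m handwheel"
$P '[[0,-0.0025,0,0],[0,-0.002,0,0],[0,0,0,0]]'
$P '[[-0.0005,0,0.0009,0],[-0.0005,0,0.0009,0],[0,0,0,0]]'
$P '[[-0.0005,0,0.0009,0],[-0.0005,0,0.0009,0],[0,0,0,0]]'
```

```text
time: 14.8
tool_pos: [531.8, 46.4, 245.6]
tcp_rot: [180.0, 0.0, 177.3]
ft_force: [-0.9, 0.2, -2.0]
finger_gap: 25.4
grip_force: 63.2
time: 15.1
tool_pos: [532.8, 46.5, 243.7]
tcp_rot: [180.0, -0.0, 177.3]
ft_force: [0.5, 1.0, -1.5]
finger_gap: 24.9
grip_force: 63.2
time: 15.4
tool_pos: [533.6, 46.4, 241.7]
tcp_rot: [-180.0, -0.0, 177.3]
ft_force: [-1.7, 0.6, -1.7]
finger_gap: 25.0
grip_force: 63.3
```

```bash
P="python3 -m handwheel"
$P '[[-0.001,0,0.0017,0],[-0.001,0,0.0017,0],[0,0,0,0]]'
$P '[[-0.001,0,0.0017,0],[-0.001,0,0.0017,0],[0,0,0,0]]'
$P '[[-0.001,0,0.0017,0],[-0.001,0,0.0017,0],[0,0,0,0]]'
```

```text
time: 15.7
tool_pos: [535.7, 46.3, 238.2]
tcp_rot: [-180.0, -0.0, 177.3]
ft_force: [-0.8, -0.2, -4.0]
finger_gap: 25.3
grip_force: 63.3
time: 16.0
tool_pos: [537.7, 46.2, 235.2]
tcp_rot: [-180.0, -0.0, 177.3]
ft_force: [-2.2, -0.8, -0.6]
finger_gap: 25.0
grip_force: 63.5
time: 16.3
tool_pos: [539.7, 46.1, 231.9]
tcp_rot: [-180.0, -0.0, 177.3]
ft_force: [-3.5, 0.7, 0.7]
finger_gap: 25.0
grip_force: 63.6
```

```bash
P="python3 -m handwheel"
$P '[[-0.0015,0,0.0026,0],[-0.0015,0,0.0026,0],[-0.0015,0,0.0026,0],[0,0,0,0]]'
$P '[[-0.0015,0,0.0026,0],[-0.0015,0,0.0026,0],[-0.0015,0,0.0026,0],[0,0,0,0]]'
$P '[[-0.0015,0,0.0026,0],[-0.0015,0,0.0026,0],[-0.0015,0,0.0026,0],[0,0,0,0]]'
```

```text
time: 16.7
tool_pos: [544.3, 45.9, 223.8]
tcp_rot: [180.0, -0.0, 177.3]
ft_force: [-2.7, -0.3, -2.1]
finger_gap: 25.1
grip_force: 63.5
time: 17.1
tool_pos: [548.5, 45.8, 215.4]
tcp_rot: [180.0, -0.1, 177.3]
ft_force: [-3.4, 1.8, -3.7]
finger_gap: 25.3
grip_force: 63.0
time: 17.5
tool_pos: [553.3, 45.5, 207.7]
tcp_rot: [180.0, -0.0, 177.3]
ft_force: [-0.7, 0.6, -4.8]
finger_gap: 25.4
grip_force: 62.9
```

```bash
P="python3 -m handwheel"
$P '[[-0.0015,0,0.0026,0],[-0.0015,0,0.0026,0],[-0.0015,0,0.0026,0],[0,0,0,0]]'
$P '[[-0.0015,0,0.0026,0],[-0.0015,0,0.0026,0],[-0.0015,0,0.0026,0],[0,0,0,0]]'
$P '[[-0.0015,0,0.0026,0],[-0.0015,0,0.0026,0],[0,0,0,0]]'
```

```text
time: 17.9
tool_pos: [557.5, 45.3, 199.8]
tcp_rot: [-180.0, -0.1, 177.3]
ft_force: [-1.7, 0.1, -6.2]
finger_gap: 25.3
grip_force: 62.8
time: 18.3
tool_pos: [562.1, 45.0, 192.0]
tcp_rot: [-180.0, -0.1, 177.3]
ft_force: [-3.8, 0.4, -4.3]
finger_gap: 25.1
grip_force: 62.8
time: 18.6
tool_pos: [565.2, 44.9, 187.0]
tcp_rot: [-180.0, -0.0, 177.3]
ft_force: [-2.8, 0.2, -6.7]
finger_gap: 25.2
grip_force: 62.8
```

```bash
P="python3 -m handwheel"
$P '[[-0.001,0,0.0017,0],[-0.001,0,0.0017,0],[0,0,0,0]]'
$P '[[-0.0005,0,0.0009,0],[-0.0005,0,0.0009,0],[0,0,0,0]]'
$P '[[-0.0005,0,0.0009,0],[-0.0005,0,0.0009,0],[0,0,0,0]]'
```

```text
time: 18.9
tool_pos: [567.3, 44.8, 183.9]
tcp_rot: [180.0, -0.0, 177.3]
ft_force: [-2.5, 0.1, -5.7]
finger_gap: 25.1
grip_force: 62.8
time: 19.2
tool_pos: [568.1, 44.8, 183.1]
tcp_rot: [-180.0, -0.0, 177.3]
ft_force: [-8.1, 0.1, 0.8]
finger_gap: 25.1
grip_force: 63.8
time: 19.5
tool_pos: [569.3, 44.7, 183.1]
tcp_rot: [-180.0, 0.0, 177.3]
ft_force: [-13.3, -0.3, 11.3]
finger_gap: 25.2
grip_force: 65.4
```

Collar seated at the predicted height, so I'll press a little more, release and look.

```bash
P="python3 -m handwheel"
$P '[[-0.0005,0,0.0009,0],[0,0,0,0]]'
$P '[[0.001,0,-0.0015,0],[0,0,0,0],[0,0,0,0],[0,0,0,0]]' 0.065
$P '[[0,0,-0.03,0],[0,0,-0.04,0],[0.04,0,-0.01,0],[0.05,0,0,0],[0.05,0,0,0],[0,0,0,0]]'
python3 - <<'E'
from h import *
S=r.snapshot("side");T=r.snapshot("top");print(blobs(red(S)),blobs(red(T)),r.sense()["tool_pos"])
o=np.zeros((600,800,3),np.uint8);o[:,:400]=cv2.resize(S[100:250,280:380],(400,600),interpolation=2);o[:,400:]=cv2.resize(T[100:250,220:320],(400,600),interpolation=2)
cv2.imwrite("pics/c5.png",o[:,:,::-1])
E
```

```text
time: 19.7
tool_pos: [570.0, 44.7, 183.1]
tcp_rot: [-180.0, 0.1, 177.3]
ft_force: [-16.0, -0.1, 15.8]
finger_gap: 25.4
grip_force: 66.1
time: 20.1
tool_pos: [569.2, 44.7, 181.5]
tcp_rot: [180.0, 0.1, 177.3]
ft_force: [-0.3, 0.2, -1.1]
finger_gap: 64.9
grip_force: 0.0
time: 20.7
tool_pos: [423.8, 51.7, 260.4]
tcp_rot: [180.0, -0.1, 177.4]
ft_force: [0.3, -0.1, -0.4]
finger_gap: 65.0
grip_force: 0.0
[(array([301. , 137.4]), [299, 135, 5, 6, 25]), (array([326.5, 153. ]), [320, 146, 14, 16, 129]), (array([284.6, 233.6]), [270, 230, 30, 9, 210])] [(array([287.8, 168. ]), [283, 161, 11, 14, 127]), (array([325.7, 229.3]), [318, 216, 16, 28, 201])] [428.58337617  51.37396314 261.80123942]
```

View pics/c5.png

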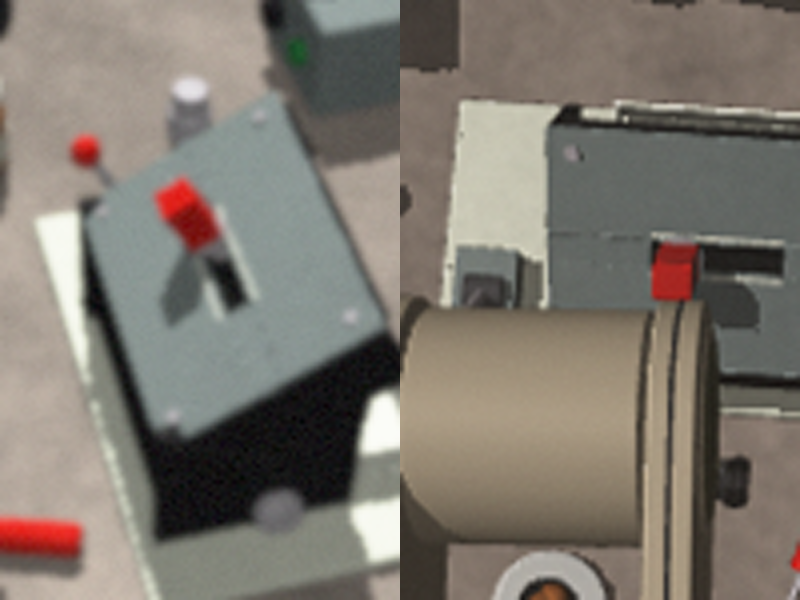

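The pin's collar is on the cover: its head is at side (326,153) and top (288,168), square to the plate. The lever ball is untouched at side (301,137). Now the lever, with the fingers closed.

```bash
P="python3 -m handwheel"
python3 -c "
from h import *
print(tri((326.5,153),(287.8,168)),onz('top',232.6,181.1,113),onz('side',301,137.4,113))"
$P '[[-0.016,0.042,0,0],[-0.016,0.042,0,0],[-0.016,0.042,0,0],[-0.016,0.042,0,0],[0,0,0.04,0],[0,0,0.04,0],[0,0,0.04,0],[0,0,0.035,0],[0,0,0,0],[0,0,0,0]]' 0.0
```

```text
(array([575.1938249 ,  46.80615924, 191.81353795]), np.float64(0.4740387811962012)) [550.06005938 213.65046855 113.        ] [546.9483449  210.75332375 113.        ]
time: 21.8
tool_pos: [501.3, 216.2, 106.1]
tcp_rot: [-180.0, -0.1, 177.3]
ft_force: [0.1, 0.4, -0.1]
finger_gap: -0.1
grip_force: 0.0
```

```bash
P="python3 -m handwheel"
$P '[[-0.015,0.001,0,0],[-0.015,0,0,0],[-0.015,0,0,0],[-0.015,0,0,0]]'
$P '[[-0.012,0,0,0],[-0.012,0,0,0],[-0.012,0,0,0],[0,0,0,0]]'
$P '[[-0.005,0,0,0],[-0.005,0,0,0],[0,0,0,0]]'
```

```text
time: 22.2
tool_pos: [563.9, 215.0, 110.1]
tcp_rot: [179.9, 0.3, 177.3]
ft_force: [-0.9, -0.3, 0.6]
finger_gap: -0.3
grip_force: 0.5
time: 22.6
tool_pos: [600.1, 213.0, 109.8]
tcp_rot: [179.9, 0.3, 177.3]
ft_force: [-0.3, -1.1, 0.0]
finger_gap: -0.5
grip_force: 0.0
time: 22.9
tool_pos: [607.3, 212.2, 106.9]
tcp_rot: [180.0, 0.1, 177.3]
ft_force: [-0.3, -0.3, -0.6]
finger_gap: -0.3
grip_force: 0.0
```

```bash
P="python3 -m handwheel"
$P '[[-0.003,0,0,0],[-0.002,0,0,0],[0,0,0,0]]'
$P '[[-0.003,0,0,0],[-0.002,0,0,0],[0,0,0,0]]'
python3 - <<'E'
from h import *
S=r.snapshot("side");print(blobs(red(S)),r.sense()["ft_force"],[(a,np.round(proj("side",(591+90*np.sin(a-.5),211,34+90*np.cos(a-.5))),1)) for a in(0,.85,.95,1.)])
E
```

```text
time: 23.2
tool_pos: [609.0, 212.3, 106.2]
tcp_rot: [-180.0, -0.3, 177.4]
ft_force: [-14.2, -0.7, 9.4]
finger_gap: 0.0
grip_force: 7.1
time: 23.5
tool_pos: [609.7, 212.3, 105.8]
tcp_rot: [-179.9, -0.9, 177.4]
ft_force: [-36.1, -1.7, 22.7]
finger_gap: 0.0
grip_force: 18.2
[(array([326.2, 131.6]), [324, 129, 6, 6, 25]), (array([326.4, 153.3]), [320, 146, 14, 16, 137]), (array([284.8, 233.8]), [270, 230, 30, 9, 201])] [-34.98456984  -1.50681798  21.65352109] [(0, array([301.3, 137.3])), (0.85, array([323.5, 131.4])), (0.95, array([325.9, 131.8])), (1.0, array([327.1, 132. ]))]
```

The stop is reached and the ball at (326.2,131.6) fits about 0.97 rad. Now I'll back off, retreat and check.

```bash
P="python3 -m handwheel"
$P '[[0.015,0,0,0],[0.03,0,0,0],[0.045,0,0,0],[0.03,0,-0.04,0],[0.02,0,-0.045,0],[0,0,-0.045,0],[0,0,0,0],[0,0,0,0]]'
python3 - <<'E'
from h import *
S=r.snapshot("side");print(blobs(red(S)),r.sense()["ft_force"])
cv2.imwrite("pics/c6.png",cv2.resize(S[90:330,200:440],(600,600),interpolation=2)[:,:,::-1])
E
```

```text
time: 24.35
tool_pos: [477.8, 218.7, 238.5]
tcp_rot: [179.9, 0.2, 177.3]
ft_force: [0.3, 0.1, -0.6]
finger_gap: -0.1
grip_force: 0.0
[(array([326.1, 131.7]), [324, 130, 5, 4, 15]), (array([326.5, 153. ]), [320, 146, 14, 16, 128]), (array([284.8, 233.7]), [271, 230, 29, 9, 201])] [ 0.37066715 -0.57419473 -0.60261197]
```

View pics/c6.png

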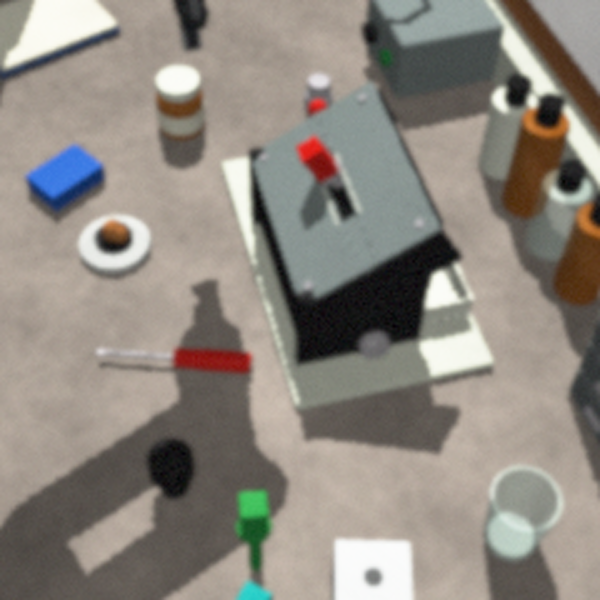

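The pin stands home, at crop (318,160). The lever ball is over, just visible at crop (318,105), the bystanders are in place and the arm is clear.

```bash
python3 -c "
from bench import r
print(r.hand_in())"
```

```text
the job is handed in; nothing more can be done
None
```

I handed the job in at about 24 s: the pin is home with its collar on the cover and released, the lever is at about 0.97 rad, and no bystander was seen to move. I inferred that the plug dropped from the push depth and forces and did not see it in the tray; the hand-in returned no verdict.

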